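# Reset the jig stop by one notch and bring the bellows box up to it

### The arm

A 6-joint arm with a two-finger parallel gripper is mounted at the origin on the work surface. World frame = base frame: x ahead of the robot, y to its left, z up, the work surface at z = 0. Lengths are in m, angles in rad, forces in N, time in s.
With the tool pointing down it reaches from about 0.375 to 0.75 m from the base axis. Payload 9 kg.
Tool frame: the origin (TCP) lies on the mounting face of the last link; the fingertips stand 173 mm ahead of it and the grasp point (between the pads) lies 155 mm ahead of it; z points along the fingers, y is the line along which they close (so a half turn about z gives the same grasp; the last joint's range is limited). The gripper opens to 85 mm and grips with 20 to 120 N. Pads are 22 mm wide; open, the fingers measure 114 mm over their backs; the gripper's body (76 mm by 85 mm) begins 54 mm behind the grasp point. The pads swing forward as they close: fully open they stand 13 mm farther back than shut.
Start: joints at [-1.417, 0.104, 0.097, 1.564, 0, 1.353], TCP at [0.218, -0.559, 0.405] pointing down, gripper open.
Joint ranges: [-2.99, 2.99], [-0.84, 1.86], [-1.1, 1.16], [-1.84, 2.11], [-1.51, 1.56], [-3.14, 3.14]. Speed limits (rad/s): [2.22, 2.22, 2.57, 3.14, 3.14, 3.14].

### API

Orientations are given as [roll, pitch, yaw] about the fixed x, y, z axes, in that order (R = Rz(yaw) Ry(pitch) Rx(roll)).
In Python, from workcell import env, optics, nets gives the robot as it stands. The module is installed in compiled form; this text tells all that it offers.
- The arm moves only by the tool move_arm, never from a script. Its argument "moves" is a list of rows, each a list of 2 entries, a list of its own where there are three numbers: the shift along the tool's x, y, z scaled (see below), then the turn about the tool's z scaled (see below). In form: [[[x, y, z], spin], ...]. A call has 1 to 5 rows; each row is the pose to reach, as a shift and turn from the pose commanded when the call began, along the tool's axes at that moment, turning the shorter way round; what a row does not reach only later rows make up. The controller multiplies each number of a shift by 0.08 m and each number of a turn by pi rad. A row lasts 1/8 s, in which the tool goes at most 62.5 mm and 10.7 degrees, less where a joint would pass 70% of its speed; a pose out of reach is approached as far as the arm can. A call with a number of a shift or a turn outside -1 to 1 is refused whole. A call with a gripper value outside its range is refused whole. "grip" is the gripper command: -1 is shut, 1 is fully open, values between are in proportion, set as the call begins (left out, the last holds). The fingers move at their own pace and stop on an object; the grip force is fixed at half the most. Time passes only in rows, so rows that repeat a pose let the fingers close. It gives the time, the measured TCP pose, the force, the opening and the grip force at its end, in the units of the state.
- env.sense(): the state, without advancing time (a new reading comes with each control period).
- optics.capture(name): name is "side" or "top" or "wrist"; returns (picture, depth): 420x560x3 uint8, red, green, blue; 420x560 float32, m along the optical axis (not along the pixel's ray), 0 where there is no reading.
- optics.camera_model(name): a dict with "intrinsics" (3x3 intrinsics, pixels), "R" (3x3) and "t" (3): a world point X has camera coordinates R X + t. Camera axes: x right, y down, z forward; pixel columns grow to the right and rows downward; lengths in m; the calibration is good to about 2 mm. A picture is of the moment at which its call begins: read the wrist's pose just before it. camera_model takes no time and is no camera call; for the wrist camera it gives the pose at the moment of the call.
- env.finish_job(): hands the job in; it is judged then, once.
Trained networks look in the newest picture that a camera, given by its name, has taken for a name from the list of things; names that differ only in an ending like _2 or _b are one class to them, and where a whole thing is asked for, a point or a joint stands for the part that bears it (a point fixed in the world has none). Each returns a list of dicts, best first, with "p" (0 to 1); they miss things now and then, are a little off and sometimes report something else, mostly with a low value. They report only what shows in the picture. A call takes as long as a camera call. They do not tell look-alikes from the thing itself.
- nets.boxes_of(camera, target): "uv" ([column, row] in pixels, amid what is visible of it).
- nets.silhouettes(camera, target): "region" (420x560 bool, what is visible of it) and "uv" ([column, row] in pixels, amid what is visible of it).
- nets.tip_of(camera, target): "uv" ([column, row] in pixels: a listed point, or the origin of a listed thing).
The state is a dict: "clock": time; "joint_pos": joint angles; "qvel": joint speeds; "effort": joint torques, N m; "ee_pos": TCP position; "ee_rot": TCP orientation; "ft_force": force on the tool from outside, world axes, zero at the start; "ft_torque": the same for the moment, N m; "grip_width": opening from 0.0 (shut) to 1.0 (fully open); "finger_force": force on a finger pad.
Only numpy, scipy, OpenCV 4.12 (cv2) and the standard library are available. Lean on these libraries where they do the work, as an engineer would, in place of code of your own. Each camera call takes 0.05 s, during which the arm holds its last target. There are 200 camera calls.

### The job

Make the bellows jig ready for the larger of the two beechwood bellows boxes: press down the pad on the jig's stop so that its tab lifts out of its notch, shift the stop exactly one notch away from the larger box, and let the tab drop fully home in that notch. Then slide the larger box along the deck, without lifting it, until it sits flush against both the fence and the stop. Leave the smaller box and everything else where they are.

Things in the scene. Friction and masses are not known exactly. Their poses are not given: they have to be found in the camera images.
- jig: Stop jig, fixed, turned a little. Origin: on the worktop, half-way along, in the plane of the fence's working face. y runs along the fence (560 mm, -280 to 280), x from that face towards the rack, away from the robot. On the -x side a white deck, 130 mm deep, top at z = 12 mm, carries the boxes; its ends and robot side are open. Fence 14 mm thick, top at z = 45 mm.
- rack (a point): Top of the steel rack behind the fence, at its middle notch: jig x = 61, y = 0, z = 62 mm. The rack is 32 mm thick and has five open-topped notches, 22 mm wide and 22 mm deep, at jig y = -100, -50, 0, 50 and 100 mm.
- stop (a joint): Slide of the aluminium stop along the fence, m, towards the jig's +y; 0 = middle notch, where it starts (within 2 mm); notches are at multiples of 0.05. The tab has 3 mm of play either way in a notch. Sliding takes about 1 N with the tab up, up to 4 N with the tab dragging on the rack's top. With the tab in a notch it is locked.
- latch (a joint): Rocker latch of the stop, rad: 0 = tab fully down in a notch, about 0.24 = tab (16 mm wide) resting on the rack's top between notches, 0.36 = pad pressed to its limit. Pivot at jig x = 12 mm, z = 72 mm. Pressing the pad down raises the tab; a spring drops the tab when the pad is let go.
- pad (a point): Middle of the top of the latch's steel press pad, on the robot side, 77 mm from the pivot (jig x = -65 mm), z = 75 mm when up. Pad 62 (jig x) by 58 mm (jig y); 10 mm high lips along its two y edges leave a pocket 48 mm wide in which a fingertip can press down and push the stop sideways. 3 N starts it, 6 N holds it down; 23 to 26 mm down clears the rack, 27 mm is the limit.
- stop_block (a point): Centre of the stop's aluminium block that lies across the deck under the pad: 88 mm (jig x, from -90 to -2) by 64 mm (jig y) by 16 mm, z = 14 to 30 mm. Its two y faces, 32 mm either side of this point, are the stop faces for the boxes.
- big_centre (a point): Centre (half-way up) of the larger bellows box, beech, 80 mm (x) by 120 mm (y, along the fence) by 60 mm high, about 0.3 kg, loose on the deck at one end of the jig, its axes nearly as the jig's.
- small_centre (a point): Centre of the smaller bellows box, beech, 60 (x) by 80 (y) by 45 mm high, loose on the deck at the other end of the jig. Stays where it is.
- gong_centre (a point): Bystander: polished brass chime gong, disc 120 mm across, 16 mm high at its boss. Its centre, 8 mm above the worktop.
- cover_centre (a point): Bystander: black plastic movement cover, 90 x 120 x 47 mm. Its centre, 20 mm above the worktop.
- driver_centre (a point): Bystander: hex driver, 170 mm, red handle, lying down. A point 12 mm above its underside, about half-way along.
- glue_centre (a point): Bystander: glue bottle, 56 mm across, 150 mm tall, standing. Its centre, 75 mm above the worktop.
- cup_centre (a point): Bystander: grey cup, 80 mm across, 85 mm tall. Its centre, 42 mm above the worktop.
- blank_centre (a point): Bystander: flat beech blank, 70 x 130 x 18 mm. Its centre, 9 mm above the worktop.
Things that resemble listed ones, but are neither listed nor needed, are in the scene too. What is shaped like the part that bears big_centre but blue, orange or red is not meant.

How it is judged:
On the way, in this order (a step that is already met when the one before it is completed fails the run):
1. the stop's tab is lifted clear of its notch by pressing the pad (value of joint latch above 0.27 rad), for 0.05 s.
2. the stop stands one notch farther from the larger box, with its tab down in that notch (((y of big_centre in the frame of jig above 0 m and value of joint stop between -0.056 and -0.044 m) or (y of big_centre in the frame of jig below 0 m and value of joint stop between 0.044 and 0.056 m)) and value of joint latch below 0.06 rad), for 0.2 s.
3. the larger box is flush against fence and stop (all of step 2 and (y of big_centre in the frame of stop_block between 0.087 and 0.097 m or y of big_centre in the frame of stop_block between -0.097 and -0.087 m) and x of big_centre in the frame of jig above -0.0455 m and angle between the x axis of big_centre and the x axis of jig, either way round below 0.07 rad), for 0.2 s.
At the end, for the whole second after the job is handed in: The stop is one notch (50 mm, within 6 mm) farther from the larger box than it began, its tab fully down (latch below 0.06 rad); the larger box lies flat on the deck, at rest, within 5 mm of the stop's face and 5.5 mm of the fence at its centre, square to it within 0.07 rad (all of step 3 and angle between big_centre's own z axis and vertical below 0.05 rad and linear speed of big below 0.01 m/s and velocity of joint stop between -0.01 and 0.01 m/s and z of big_centre in the frame of jig below 0.046 m); the robot touches nothing.
It fails at once if the smaller bellows box is moved more than 10 mm (distance of small_centre from where it was at the start of the episode above 0.01 m).
It fails at once if the larger box is lifted off the deck (z of big_centre in the frame of jig above 0.062 m).
It fails at once if a bystander is moved more than 25 mm (distance of any of gong_centre, cover_centre, driver_centre, glue_centre, cup_centre, blank_centre from where it was at the start of the episode above 0.025 m).
It also fails if it takes over 58 s, if anything falls off the work surface, if the arm or the gripper's body presses on something with over 40 N, if the wrist force passes 120 N, or if a joint passes its speed limit or range.

## Working session

There is one attempt and no reset: what is moved stays moved. The work goes in short steps, Python scripts to look and compute and a tool call to move; the robot and the scene stay as the last step left them, time stands still between calls to the robot, and variables do not carry over. Pictures are saved under pics/ and viewed, at most 10 in all, crops included, and the job is handed in when it is done.

Besides the shell and the picture viewer there is one more tool, called after "Request:" as a command line: name --argument value ..., lists and objects as JSON in quotes. move_arm: Moves the arm, as the interface text tells. Its arguments: {"type":"object","properties":{"moves":{"type":"array"},"grip":{"type":"number"}},"required":["moves"]}

```bash
mkdir -p pics; cat > h.py <<'E'
import numpy as np, cv2
from workcell import env, optics, nets
def world(cam,u,v,d):
    m=optics.camera_model(cam);K=m["intrinsics"]
    c=np.array([(u-K[0][2])/K[0][0]*d,(v-K[1][2])/K[1][1]*d,d])
    return np.array(m["R"]).T@(c-np.array(m["t"]))
def at_z(cam,u,v,z):
    m=optics.camera_model(cam);K=m["intrinsics"];R=np.array(m["R"]);t=np.array(m["t"])
    o=-R.T@t; r=R.T@np.array([(u-K[0][2])/K[0][0],(v-K[1][2])/K[1][1],1])
    return o+r*(z-o[2])/r[2]
def cloud(cam,dep):
    m=optics.camera_model(cam);K=np.array(m["intrinsics"])
    v,u=np.mgrid[:420,:560]
    c=np.stack([(u-K[0,2])/K[0,0]*dep,(v-K[1,2])/K[1,1]*dep,dep],-1)
    return (c-np.array(m["t"]))@np.array(m["R"])
E
python3 - <<'E'
from h import *
np.set_printoptions(precision=4,suppress=True)
s=env.sense();print(s["clock"],s["ee_pos"],s["ee_rot"],s["grip_width"])
zz={"rack":.062,"pad":.075,"stop_block":.022,"big_centre":.03+.012,"small_centre":.0345,"jig":0}
for c in ["top","side"]:
    p,d=optics.capture(c); cv2.imwrite(f"pics/{c}0.png",p[:,:,::-1]); np.save(f"{c}0.npy",d)
    for t in zz:
        for r in nets.tip_of(c,t)[:3]:
            u,v=r["uv"];print(c,t,np.round(r["uv"]),round(r["p"],2),at_z(c,u,v,zz[t]))
print(env.sense()["clock"])
E
```

```text
0.0 [ 0.218  -0.5589  0.4039] [-3.1403 -0.0002  0.3717] 0.9999757981259513
top rack [275. 192.] 0.81 [0.6508 0.0138 0.062 ]
top rack [274. 218.] 0.42 [0.5765 0.0156 0.062 ]
top pad [274. 238.] 0.97 [0.5185 0.0157 0.075 ]
top stop_block [275. 234.] 0.8 [0.5334 0.0134 0.022 ]
top stop_block [276. 219.] 0.54 [0.5779 0.0106 0.022 ]
top big_centre [143. 194.] 0.89 [0.6485 0.4    0.042 ]
top big_centre [201. 233.] 0.86 [0.5365 0.2279 0.042 ]
top big_centre [262. 301.] 0.76 [0.3446 0.0495 0.042 ]
top small_centre [338. 240.] 0.71 [ 0.5156 -0.1681  0.0345]
top small_centre [132. 255.] 0.17 [0.4722 0.4233 0.0345]
top jig [277. 218.] 0.74 [0.5855 0.008  0.    ]
top jig [434. 232.] 0.34 [ 0.5424 -0.4582  0.    ]
top jig [274. 234.] 0.2 [0.5368 0.0177 0.    ]
side rack [265. 203.] 0.67 [0.6335 0.0065 0.062 ]
side pad [299. 208.] 0.78 [0.5245 0.0356 0.075 ]
side stop_block [294. 219.] 0.78 [0.5408 0.0306 0.022 ]
side big_centre [294. 264.] 0.84 [0.5308 0.2254 0.042 ]
side big_centre [360. 226.] 0.73 [0.3396 0.0703 0.042 ]
side big_centre [239. 324.] 0.71 [0.6519 0.4171 0.042 ]
side small_centre [303. 180.] 0.78 [ 0.5181 -0.1476  0.0345]
side jig [280. 217.] 0.77 [0.5852 0.0031 0.    ]
0.7
```

View pics/top0.png

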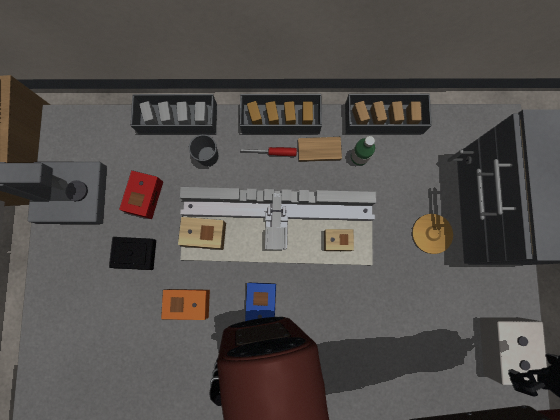

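View pics/side0.png

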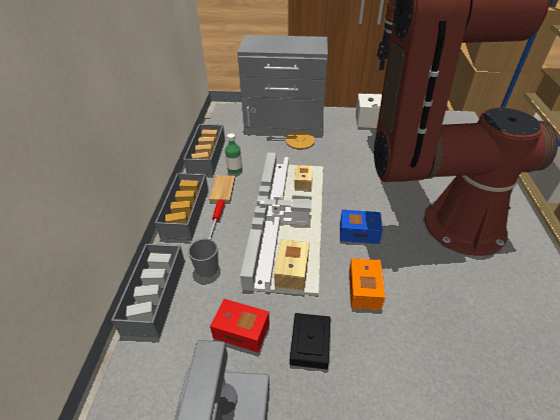

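```bash
python3 - <<'E'
from h import *
np.set_printoptions(precision=4,suppress=True)
p=cv2.imread("pics/top0.png");P=cloud("top",np.load("top0.npy"))
def rect(m,n):
    q=P[m][:,:2].astype(np.float32);r=cv2.minAreaRect(q);print(n,len(q),np.array(r[0]),np.array(r[1]),round(r[2],2),P[m][:,2].mean())
z=P[...,2];v,u=np.mgrid[:420,:560]
w=(u>170)&(u<385)&(v>180)&(v<270)
rect(w&(z>.006),"jig all")
rect(w&(z>.064)&(u<230),"big top")
rect(w&(z>.05)&(u>318)&(u<360)&(v>225),"small top")
rect(w&(z>.056)&(v<203),"rack")
rect(w&(z>.066)&(u>255)&(u<295),"latch")
f=w&(abs(z-.045)<.006)&(v>203)&(v<222); a=P[f]
l=cv2.fitLine(a[:,:2].astype(np.float32),cv2.DIST_HUBER,0,.01,.01).ravel();print("fence",l,np.arctan2(-l[0],l[1]))
for vv in range(195,255,3): print(vv,P[vv,274],P[vv,240])
cv2.imwrite("pics/crop0.png",cv2.resize(p[175:275,165:390],None,fx=3.5,fy=3.5,interpolation=cv2.INTER_CUBIC))
E
```

```text
jig all 14037 [0.5512 0.017 ] [0.6071 0.2648] 83.43 0.03929243062054194
big top 1304 [0.5554 0.134 ] [0.3525 0.1885] 73.52 0.08735751363227105
small top 616 [ 0.4929 -0.1027] [0.0817 0.2306] 20.0 0.06575578955548798
rack 1857 [0.5381 0.0102] [0.5595 0.2451] 88.53 0.0710654568208871
latch 846 [0.537  0.0144] [0.0648 0.2397] 85.61 0.09408964814822761
fence [0.0252 0.9997 0.5898 0.0074] -0.025182683
195 [0.6392 0.0166 0.0777] [0.6475 0.1169 0.0369]
198 [0.6313 0.0166 0.0741] [0.6381 0.1165 0.0397]
201 [0.6225 0.0166 0.0746] [0.6319 0.1179 0.0254]
204 [0.6138 0.0166 0.0753] [0.6259 0.1196 0.0088]
207 [0.6059 0.0166 0.0717] [0.6159 0.1189 0.0143]
210 [0.5968 0.0165 0.0749] [0.6071 0.1189 0.0127]
213 [0.5878 0.0164 0.078 ] [0.5933 0.1154 0.043 ]
216 [0.5798 0.0165 0.0746] [0.5862 0.1165 0.0317]
219 [0.571  0.0164 0.0764] [0.5806 0.1189 0.0089]
222 [0.5626 0.0164 0.0765] [0.5708 0.1181 0.0149]
225 [0.5548 0.0165 0.071 ] [0.5623 0.1183 0.012 ]
228 [0.5459 0.0164 0.0751] [0.5534 0.1181 0.0119]
231 [0.5374 0.0163 0.0756] [0.5447 0.1182 0.0098]
234 [0.5291 0.0163 0.0748] [0.5354 0.1176 0.0141]
237 [0.5207 0.0163 0.0743] [0.5264 0.1173 0.0154]
240 [0.5124 0.0163 0.0738] [0.5182 0.118  0.0082]
243 [0.5041 0.0163 0.074 ] [0.509  0.1173 0.0128]
246 [0.4957 0.0162 0.0748] [0.4998 0.1166 0.018 ]
249 [0.4878 0.0163 0.0682] [0.4916 0.1173 0.0104]
252 [0.4828 0.0176 0.0102] [0.4826 0.1168 0.0143]
```

View pics/crop0.png

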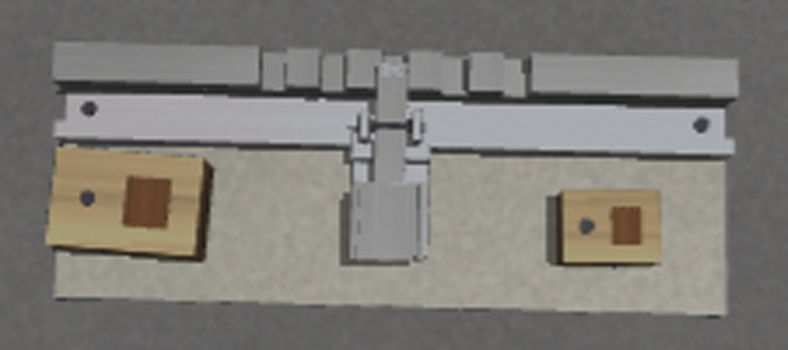

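Candidates: natural beech box (201,233), small beech (338,240), and the look-alikes red (143,194), blue (262,301) and orange (185,304). The crop shows the larger natural-beech box at crop (130,200), i.e. pixel (201,233), on the jig's +y side. So the stop goes to −50 mm. I'll turn to the jig's yaw (−0.025) and approach the pad.

Request:
move_arm --moves '[[[0,0,0],0.126],[[0,0,0],0.126],[[0,0,0],0.126]]' --grip -1

```text
clock: 1.08
ee_pos: [0.218, -0.559, 0.4047]
ee_rot: [3.141, -0.0, -0.024]
ft_force: [0.4, -0.0, 0.6]
grip_width: 0.377
finger_force: 0.0
```

Request:
move_arm --moves '[[[0.5,-0.5,0],0],[[1,-1,0],0]]'

```text
clock: 1.32
ee_pos: [0.3004, -0.4802, 0.4046]
ee_rot: [-3.142, -0.0, -0.021]
ft_force: [1.5, 0.0, -0.0]
grip_width: 0.001
finger_force: 0.0
```

Request:
move_arm --moves '[[[0.5,-0.5,0],0],[[1,-1,0],0]]'

```text
clock: 1.58
ee_pos: [0.3828, -0.4015, 0.4049]
ee_rot: [3.141, -0.0, -0.02]
ft_force: [0.0, -0.8, -0.9]
grip_width: 0.001
finger_force: 0.0
```

Request:
move_arm --moves '[[[0.5,-0.5,0],0],[[1,-1,0],0]]'

```text
clock: 1.82
ee_pos: [0.4648, -0.3234, 0.4049]
ee_rot: [3.141, -0.0, -0.02]
ft_force: [1.3, -0.3, 0.4]
grip_width: -0.001
finger_force: 0.0
```

Request:
move_arm --moves '[[[0,-0.5,0],0],[[0,-1,0],0]]'

```text
clock: 2.08
ee_pos: [0.4659, -0.2434, 0.4045]
ee_rot: [-3.141, 0.0, -0.019]
ft_force: [0.4, 0.2, -0.8]
grip_width: 0.002
finger_force: 0.0
```

Request:
move_arm --moves '[[[0,-0.5,0],0],[[0,-1,0],0]]'

```text
clock: 2.33
ee_pos: [0.4674, -0.1636, 0.4048]
ee_rot: [3.141, -0.0, -0.02]
ft_force: [1.6, 0.5, 0.3]
grip_width: -0.004
finger_force: 0.0
```

Request:
move_arm --moves '[[[0,-0.5,0],0],[[0,-1,0],0]]'

```text
clock: 2.58
ee_pos: [0.4693, -0.0836, 0.4048]
ee_rot: [3.141, -0.0, -0.02]
ft_force: [0.6, 1.0, 0.1]
grip_width: -0.002
finger_force: 0.0
```

Request:
move_arm --moves '[[[0,-0.5,0],0],[[0,-1,0],0],[[0,-1,0],0],[[0,-1,0],0]]'

```text
clock: 3.08
ee_pos: [0.4714, -0.0051, 0.4047]
ee_rot: [3.141, -0.0, -0.021]
ft_force: [-0.2, -0.4, -0.3]
grip_width: -0.002
finger_force: 0.0
```

```bash
python3 - <<'E'
from h import *
np.set_printoptions(precision=4,suppress=True)
p,d=optics.capture("wrist");cv2.imwrite("pics/w1.png",p[:,:,::-1]);np.save("w1.npy",d)
zz={"rack":.062,"pad":.075,"stop_block":.022,"big_centre":.042,"small_centre":.0345,"jig":0}
for t in zz:
    for r in nets.tip_of("wrist",t)[:2]:
        print(t,np.round(r["uv"]),round(r["p"],2),at_z("wrist",*r["uv"],zz[t]))
P=cloud("wrist",d)
for (u,v) in [(280,50),(280,150),(280,210),(280,300),(150,210),(400,210)]: print(u,v,P[v,u])
E
```

```text
pad [258. 145.] 0.9 [0.5216 0.0163 0.075 ]
stop_block [265. 123.] 0.71 [0.5402 0.0109 0.022 ]
stop_block [260. 144.] 0.47 [0.5167 0.0171 0.022 ]
big_centre [ 78. 288.] 0.96 [0.3456 0.2548 0.042 ]
big_centre [ 61. 129.] 0.73 [0.54   0.2252 0.042 ]
small_centre [427. 138.] 0.6 [ 0.521  -0.1652  0.0345]
jig [268.  81.] 0.89 [0.5844 0.0066 0.    ]
280 50 [ 0.6025 -0.0073  0.0808]
280 150 [ 0.5166 -0.0051  0.0748]
280 210 [ 0.4297 -0.0025 -0.0002]
280 300 [ 0.4814 -0.0051  0.2682]
150 210 [0.4338 0.1663 0.0001]
400 210 [ 0.4261 -0.1583  0.0002]
```

View pics/w1.png

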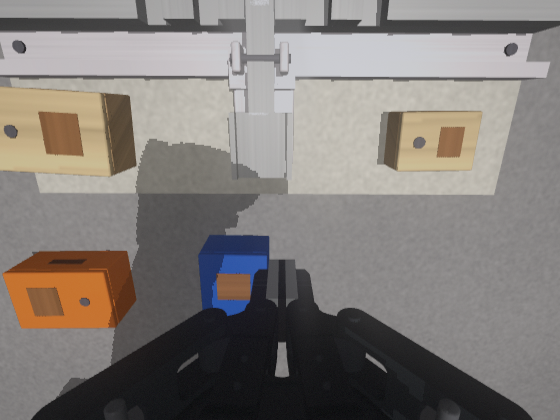

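```bash
python3 - <<'E'
from h import *
np.set_printoptions(precision=4,suppress=True)
d=np.load("w1.npy");P=cloud("wrist",d);Z=P[...,2]
for v in (130,160):
  print("z across pad",v,[(u,round(float(Z[v,u]),3),round(float(P[v,u,1]),4)) for u in range(226,300,2)])
print("down col 262",[(v,round(float(Z[v,262]),3),round(float(P[v,262,0]),4)) for v in range(95,196,3)])
for u in (180,340,440): print("fence",u,[(v,round(float(Z[v,u]),3),round(float(P[v,u,0]),4),round(float(P[v,u,1]),4)) for v in range(70,86)])
v,u=np.mgrid[:420,:560]
def rect(m,n):
    m=cv2.morphologyEx(m.astype(np.uint8),cv2.MORPH_OPEN,np.ones((3,3)))>0
    q=P[m][:,:2].astype(np.float32);r=cv2.minAreaRect(q);print(n,len(q),np.array(r[0]),np.array(r[1]),round(r[2],2))
rect((abs(Z-.072)<.006)&(u<140)&(v>80)&(v<180),"big");
rect((abs(Z-.057)<.006)&(u>380)&(u<490)&(v>100)&(v<180),"small")
print("big right edge", [P[r,106] for r in (100,160)])
E
```

```text
z across pad 130 [(226, 0.012, 0.057), (228, 0.012, 0.0548), (230, 0.086, 0.0403), (232, 0.085, 0.0386), (234, 0.084, 0.0369), (236, 0.076, 0.0362), (238, 0.074, 0.0345), (240, 0.076, 0.0324), (242, 0.076, 0.0305), (244, 0.076, 0.0286), (246, 0.075, 0.0268), (248, 0.076, 0.0248), (250, 0.075, 0.023), (252, 0.075, 0.0211), (254, 0.075, 0.0192), (256, 0.076, 0.0173), (258, 0.075, 0.0154), (260, 0.075, 0.0135), (262, 0.075, 0.0116), (264, 0.076, 0.0096), (266, 0.076, 0.0077), (268, 0.076, 0.0058), (270, 0.075, 0.004), (272, 0.075, 0.002), (274, 0.075, 0.0001), (276, 0.075, -0.0018), (278, 0.076, -0.0037), (280, 0.075, -0.0056), (282, 0.075, -0.0075), (284, 0.074, -0.0094), (286, 0.076, -0.0113), (288, 0.086, -0.013), (290, 0.085, -0.0148), (292, 0.085, -0.0167), (294, 0.012, -0.0213), (296, 0.013, -0.0235), (298, 0.014, -0.0258)]
z across pad 160 [(226, 0.012, 0.0599), (228, 0.013, 0.0575), (230, 0.013, 0.0551), (232, 0.086, 0.0405), (234, 0.085, 0.0387), (236, 0.084, 0.037), (238, 0.076, 0.0363), (240, 0.076, 0.0343), (242, 0.075, 0.0325), (244, 0.076, 0.0305), (246, 0.075, 0.0285), (2
[... 2255 characters left out ...]
0.0722), (85, 0.012, 0.5775, -0.0723)]
fence 440 [(70, 0.044, 0.587, -0.1649), (71, 0.045, 0.586, -0.1646), (72, 0.045, 0.5851, -0.1649), (73, 0.044, 0.5842, -0.1653), (74, 0.044, 0.5833, -0.1654), (75, 0.045, 0.5823, -0.1651), (76, 0.046, 0.5814, -0.1651), (77, 0.044, 0.5806, -0.1658), (78, 0.035, 0.5804, -0.1707), (79, 0.022, 0.5803, -0.1768), (80, 0.013, 0.5799, -0.1815), (81, 0.012, 0.579, -0.182), (82, 0.011, 0.578, -0.1823), (83, 0.011, 0.577, -0.1825), (84, 0.011, 0.576, -0.183), (85, 0.011, 0.575, -0.1831)]
big 9074 [0.5374 0.218 ] [0.1107 0.0802] 85.26
small 4696 [ 0.5182 -0.1663] [0.0807 0.0601] 89.54
big right edge [array([0.5665, 0.1612, 0.0625]), array([0.5106, 0.1674, 0.0728])]
```

The wrist view shows the pad pocket at (261,145), with measured top z 0.075 and centre (0.5207, 0.012). The fence face lies at x≈0.5857 with a yaw of −0.028. These agree with the dimensions given, so I'll move over the pocket.

Request:
move_arm --moves '[[[0.28,-0.09,0.3],0.002],[[0.55,-0.175,0.65],0.002],[[0.55,-0.175,1],0.002]]'

```text
clock: 3.8
ee_pos: [0.5166, 0.008, 0.3236]
ee_rot: [3.142, -0.0, -0.03]
ft_force: [0.8, 0.5, -1.0]
grip_width: 0.004
finger_force: 0.0
```

Request:
move_arm --moves '[[[0,0,0.4],0],[[0,0,0.7],0],[[0,0,0.8],0],[[0,0,0.8],0]]'

```text
clock: 4.3
ee_pos: [0.5157, 0.0078, 0.2608]
ee_rot: [3.142, 0.0, -0.03]
ft_force: [0.2, 0.3, 0.4]
grip_width: -0.0
finger_force: 0.0
```

```bash
python3 - <<'E'
from h import *
np.set_printoptions(precision=4,suppress=True)
s=env.sense();print(s["ee_pos"],s["ee_rot"],s["ft_force"])
p,d=optics.capture("wrist");cv2.imwrite("pics/w2.png",p[:,:,::-1]);P=cloud("wrist",d);np.save("w2.npy",d)
E
```

```text
[0.5157 0.0078 0.2608] [ 3.1416  0.0003 -0.0305] [0.1592 0.2624 0.4277]
```

View pics/w2.png

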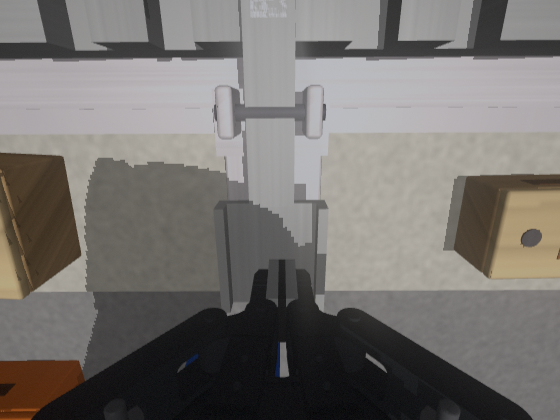

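Fingertips at (282,265) are inside the pocket (columns 228–318), biased to −y as intended. Press.

Request:
move_arm --moves '[[[0,0,0.15],0],[[0,0,0.25],0],[[0,0,0.34],0],[[0,0,0.41],0],[[0,0,0.41],0]]'

```text
clock: 4.97
ee_pos: [0.5156, 0.008, 0.2277]
ee_rot: [3.141, 0.0, -0.03]
ft_force: [0.7, -0.7, 4.6]
grip_width: 0.001
finger_force: 2.2
```

Request:
move_arm --moves '[[[0,0,0.035],0],[[0,0,0.035],0]]'

```text
clock: 5.22
ee_pos: [0.5158, 0.008, 0.2254]
ee_rot: [3.141, -0.0, -0.03]
ft_force: [0.5, 0.3, 5.5]
grip_width: 0.004
finger_force: 2.3
```

```bash
python3 - <<'E'
from h import *
np.set_printoptions(precision=4,suppress=True)
s=env.sense();print(s["ee_pos"],s["ft_force"])
p,d=optics.capture("wrist");P=cloud("wrist",d);np.save("w3.npy",d)
for v in (20,60,150,180,210): print(v,P[v,262])
print("lips",[(u,round(float(P[230,u,2]),3),round(float(P[230,u,1]),4)) for u in list(range(214,236,2))+list(range(306,332,2))])
E
```

```text
[0.5158 0.008  0.2254] [0.5037 0.3066 5.4689]
20 [0.6266 0.0109 0.0842]
60 [0.6158 0.0117 0.0801]
150 [0.5843 0.0138 0.0709]
180 [0.5711 0.0147 0.0673]
210 [0.556  0.0157 0.0626]
lips [(214, 0.07, 0.0369), (216, 0.068, 0.0365), (218, 0.064, 0.0365), (220, 0.06, 0.0364), (222, 0.06, 0.0356), (224, 0.059, 0.0349), (226, 0.059, 0.0338), (228, 0.058, 0.0331), (230, 0.059, 0.0319), (232, 0.059, 0.0311), (234, 0.058, 0.0301), (306, 0.059, -0.0047), (308, 0.058, -0.0058), (310, 0.059, -0.0067), (312, 0.059, -0.0077), (314, 0.058, -0.0087), (316, 0.06, -0.0094), (318, 0.059, -0.0105), (320, 0.059, -0.0115), (322, 0.067, -0.0114), (324, 0.071, -0.0117), (326, 0.071, -0.0126), (328, 0.071, -0.0136), (330, 0.072, -0.0142)]
```

Request:
move_arm --moves '[[[0,0,0.02],0],[[0,0.1,0.02],0],[[0,0.22,0.02],0],[[0,0.36,0.02],0],[[0,0.5,0.02],0]]'

```text
clock: 5.9
ee_pos: [0.5146, -0.0322, 0.2239]
ee_rot: [-3.141, -0.0, -0.03]
ft_force: [2.0, 2.1, 5.5]
grip_width: -0.004
finger_force: 2.3
```

```bash
cat > lips.py <<'E'
from h import *
np.set_printoptions(precision=4,suppress=True)
s=env.sense();print(s["clock"],s["ee_pos"],s["ft_force"])
p,d=optics.capture("wrist");P=cloud("wrist",d)
for v in (20,60,150,180,210):
    r=[u for u in range(180,400) if P[v,u,2]>.055]; 
    if r: m=r[len(r)//2]; print(v,m,P[v,m])
print("lips",[(u,round(float(P[230,u,2]),3),round(float(P[230,u,1]),4)) for u in range(190,380,2) if abs(P[230,u,2]-P[230,u-2,2])>.003])
E
python3 lips.py
```

```text
5.9 [ 0.5146 -0.0322  0.2239] [2.0357 2.0899 5.4534]
20 285 [ 0.6249 -0.0377  0.0842]
60 264 [ 0.6143 -0.0305  0.081 ]
150 266 [ 0.5833 -0.0292  0.0708]
180 268 [ 0.5701 -0.0293  0.0667]
210 270 [ 0.5549 -0.0293  0.0616]
lips [(204, 0.069, -0.0002), (216, 0.064, -0.0043), (218, 0.061, -0.0044), (322, 0.067, -0.0525), (324, 0.071, -0.0529), (336, 0.012, -0.0688), (378, 0.193, -0.0359)]
```

```bash
python3 - <<'E'
from h import *
p,d=optics.capture("wrist");P=cloud("wrist",d)
for v in (10,25,35):
    z=P[v,:,2]; print(v,[(u,round(float(z[u-1]),3),round(float(z[u]),3),round(float(P[v,u-1,1]),4),round(float(P[v,u,1]),4)) for u in range(5,560) if abs(z[u]-z[u-1])>.012])
E
```

```text
10 [(54, 0.041, 0.062, 0.0617, 0.0483), (142, 0.051, 0.193, 0.0199, -0.0355), (143, 0.193, 0.049, -0.0355, 0.0199), (189, 0.041, 0.063, 0.0036, -0.0024), (223, 0.061, 0.085, -0.0143, -0.0185), (302, 0.085, 0.04, -0.0424, -0.0457), (335, 0.063, 0.193, -0.056, -0.0355), (336, 0.193, 0.063, -0.0355, -0.0566), (399, 0.061, 0.04, -0.0801, -0.0879), (462, 0.061, 0.193, -0.1037, -0.0355), (463, 0.193, 0.062, -0.0355, -0.1039)]
25 [(64, 0.041, 0.059, 0.059, 0.0476), (193, 0.039, 0.058, 0.003, -0.002), (214, 0.057, 0.193, -0.0096, -0.0355), (216, 0.193, 0.058, -0.0355, -0.011), (225, 0.058, 0.084, -0.0141, -0.0185), (301, 0.084, 0.041, -0.0421, -0.0451), (392, 0.057, 0.041, -0.0793, -0.085)]
35 [(16, 0.042, 0.193, 0.0803, -0.0355), (17, 0.193, 0.043, -0.0355, 0.0785), (226, 0.039, 0.083, -0.0113, -0.0185), (301, 0.084, 0.04, -0.0421, -0.0451)]
```

Request:
move_arm --moves '[[[0,0.06,0],0],[[0,0.128,0],0],[[0,0.128,0],0]]'

```text
clock: 6.38
ee_pos: [0.5143, -0.0426, 0.2239]
ee_rot: [3.141, -0.0, -0.031]
ft_force: [1.0, -0.9, 5.1]
grip_width: 0.003
finger_force: 2.4
```

```bash
python3 lips.py; python3 - <<'E'
from h import *
p,d=optics.capture("wrist");P=cloud("wrist",d)
for v in (10,25):
    z=P[v,:,2]; print(v,[(u,round(float(z[u-1]),3),round(float(z[u]),3),round(float(P[v,u-1,1]),4),round(float(P[v,u,1]),4)) for u in range(5,560) if .1>abs(z[u]-z[u-1])>.012])
E
```

```text
6.375 [ 0.5143 -0.0426  0.2239] [ 1.0086 -0.9018  5.1349]
20 276 [ 0.6244 -0.0441  0.085 ]
60 264 [ 0.6139 -0.0397  0.0813]
150 270 [ 0.5829 -0.04    0.0707]
180 268 [ 0.5698 -0.0385  0.0666]
210 270 [ 0.5546 -0.0385  0.0616]
lips [(204, 0.07, -0.0096), (216, 0.066, -0.014), (218, 0.062, -0.014), (220, 0.059, -0.014), (322, 0.067, -0.0618), (336, 0.011, -0.0781)]
10 [(29, 0.042, 0.062, 0.0627, 0.0479), (164, 0.04, 0.063, 0.0051, -0.0026), (223, 0.063, 0.086, -0.024, -0.0281), (302, 0.085, 0.062, -0.0519, -0.0537), (374, 0.063, 0.041, -0.0799, -0.0862)]
25 [(40, 0.041, 0.058, 0.0598, 0.0476), (170, 0.04, 0.058, 0.0034, -0.0026), (225, 0.057, 0.084, -0.0234, -0.028), (301, 0.084, 0.056, -0.0516, -0.0536), (368, 0.055, 0.039, -0.08, -0.0843)]
```

Request:
move_arm --moves '[[[0,0.014,0],0],[[0,0.014,0],0],[[0,0.014,-0.15],0],[[0,0.014,-0.35],0],[[0,0.014,-0.55],0]]'

```text
clock: 7.1
ee_pos: [0.5142, -0.0433, 0.2687]
ee_rot: [-3.142, -0.0, -0.03]
ft_force: [-0.6, 0.3, -0.0]
grip_width: -0.0
finger_force: 0.0
```

```bash
sed -i 's/range(190,380,2)/range(190,380,1)/' lips.py; python3 lips.py
```

```text
7.1 [ 0.5142 -0.0433  0.2687] [-0.5997  0.3188 -0.0466]
20 277 [ 0.6387 -0.0452  0.0771]
60 269 [ 0.6218 -0.0408  0.078 ]
150 272 [ 0.5786 -0.0405  0.0769]
180 271 [ 0.5626 -0.0394  0.0779]
210 271 [ 0.5457 -0.0387  0.079 ]
lips [(218, 0.088, -0.0099), (219, 0.088, -0.0105), (228, 0.084, -0.0145), (229, 0.081, -0.0145), (230, 0.078, -0.0145), (314, 0.083, -0.0625), (315, 0.086, -0.0627), (316, 0.089, -0.063), (325, 0.016, -0.0783), (326, 0.016, -0.0791)]
```

The stop's latch arm is level again and the pad has moved 51 mm, so the tab is home one notch over. Next I go to the robot side of the big box.

Request:
move_arm --moves '[[[0,0,-0.75],0],[[-0.69,0,-0.75],0]]'

```text
clock: 7.4
ee_pos: [0.462, -0.0429, 0.3338]
ee_rot: [3.138, -0.01, -0.03]
ft_force: [-0.6, 0.6, -0.0]
grip_width: 0.001
finger_force: 0.0
```

Request:
move_arm --moves '[[[0,-0.6,0],0],[[0,-1,0],0]]'

```text
clock: 7.65
ee_pos: [0.461, 0.0392, 0.3282]
ee_rot: [-3.142, -0.002, -0.031]
ft_force: [-0.9, -0.2, -0.3]
grip_width: 0.002
finger_force: 0.0
```

Request:
move_arm --moves '[[[0,-0.6,0],0],[[0,-1,0],0]]'

```text
clock: 7.9
ee_pos: [0.4636, 0.1181, 0.328]
ee_rot: [-3.14, -0.001, -0.026]
ft_force: [0.5, -1.1, 0.0]
grip_width: -0.0
finger_force: 0.0
```

Request:
move_arm --moves '[[[0,-0.6,0],0],[[0,-1,0],0]]'

```text
clock: 8.15
ee_pos: [0.4677, 0.1479, 0.3276]
ee_rot: [-3.105, 0.001, 0.029]
ft_force: [0.7, -0.4, 0.7]
grip_width: -0.004
finger_force: 0.0
```

Request:
move_arm --moves '[[[0,-0.4,0],0],[[0,-0.4,0],0],[[0,-0.4,0],0]]'

```text
clock: 8.52
ee_pos: [0.4679, 0.1595, 0.3285]
ee_rot: [-3.092, 0.001, 0.051]
ft_force: [0.0, 0.4, -0.3]
grip_width: 0.002
finger_force: 0.0
```

```bash
cat > box.py <<'E'
from h import *
import sys
np.set_printoptions(precision=4,suppress=True)
s=env.sense();print(s["clock"],s["ee_pos"],s["ee_rot"])
p,d=optics.capture("wrist");cv2.imwrite("pics/%s.png"%sys.argv[1],p[:,:,::-1]);P=cloud("wrist",d)
a=-.0287;O=np.array([.5857,.0104]);R=np.array([[np.cos(a),-np.sin(a)],[np.sin(a),np.cos(a)]])
J=(P[...,:2]-O)@R; Z=P[...,2]
m=(abs(Z-.072)<.005)&(J[...,0]<-.002)&(J[...,0]>-.13)&(J[...,1]>.0)
m=cv2.morphologyEx(m.astype(np.uint8),cv2.MORPH_OPEN,np.ones((5,5)))
n,l,st,_=cv2.connectedComponentsWithStats(m);k=1+st[1:,4].argmax();m=l==k;print(st[k])
print(cv2.minAreaRect(J[m].astype(np.float32)),"x",J[m][:,0].min(),J[m][:,0].max(),"y",J[m][:,1].min(),J[m][:,1].max())
print("tip jig",(s["ee_pos"][:2]-O)@R)
E
python3 box.py w4
```

```text
8.525 [0.4679 0.1595 0.3285] [-3.0924  0.0012  0.0509]
[  133    53   172   135 18700]
((-0.0543636754155159, 0.21214258670806885), (0.11995097994804382, 0.08034712076187134), 87.09877014160156) x -0.09726780402404303 -0.0117388998927624 y 0.15061921648391577 0.2732452647043484
tip jig [-0.1221  0.1457]
```

View pics/w4.png

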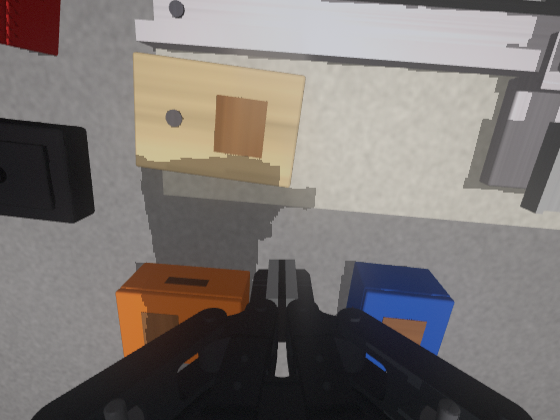

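The wrist view shows the big beech box at (215,120), free of the stop, with jig pose (−0.054, 0.212) and about −0.05 rad of tilt. The arm stopped short and tilted, so I'll check the joints.

```bash
python3 -c "
from h import *
s=env.sense();print(np.round(s['joint_pos'],3),s['ft_force'])"
```

```text
[ 0.05  -0.228 -0.361  1.439  0.049  3.141] [ 0.24485952  0.0503692  -0.73150964]
```

Request:
move_arm --moves '[[[0,0,0],-0.05],[[0,0,0],-0.1],[[0,0,0],-0.15],[[0,0,0],-0.2],[[0,0,0],-0.25]]'

```text
clock: 9.2
ee_pos: [0.4678, 0.1595, 0.3285]
ee_rot: [-3.106, -0.034, 0.841]
ft_force: [-0.8, -0.1, -0.3]
grip_width: -0.003
finger_force: 0.0
```

Request:
move_arm --moves '[[[0,0,0],-0.07],[[0,0,0],-0.13],[[0,0,0],-0.19],[[0,0,0],-0.25],[[0,0,0],-0.25]]'

```text
clock: 9.82
ee_pos: [0.4678, 0.1596, 0.3285]
ee_rot: [-3.141, -0.049, 1.622]
ft_force: [0.4, 0.6, -0.1]
grip_width: 0.003
finger_force: 0.0
```

Request:
move_arm --moves '[[[0,0,0],0.0255],[[0.4,0,0],0.0255],[[0.66,0,0.3],0.0255],[[0.66,0,0.7],0.0255],[[0.66,0,0.7],0.0255]]'

```text
clock: 10.45
ee_pos: [0.4637, 0.2152, 0.273]
ee_rot: [-3.132, -0.048, 1.54]
ft_force: [-0.5, 0.5, 0.8]
grip_width: -0.001
finger_force: 0.0
```

```bash
cat > tip.py <<'E'
from h import *
from scipy.spatial.transform import Rotation as Ro
np.set_printoptions(precision=4,suppress=True)
a=-.0287;O=np.array([.5857,.0104]);R=np.array([[np.cos(a),-np.sin(a)],[np.sin(a),np.cos(a)]])
def tip():
    s=env.sense();M=Ro.from_euler("xyz",s["ee_rot"]).as_matrix();t=s["ee_pos"]+.173*M[:,2]
    Rj=np.eye(3);Rj[:2,:2]=R
    print(s["clock"],"tip jig",(t[:2]-O)@R,t[2],"F jig",np.array(s["ft_force"])@Rj,"j",np.round(s["joint_pos"],2));print("tool axes in jig (cols)\n",Rj.T@M)
if __name__=="__main__": tip()
E
python3 tip.py
```

```text
10.45 tip jig [-0.1294  0.2096] 0.10021297817361438 F jig [-0.5238  0.4383  0.824 ] j [ 0.17 -0.16 -0.4   1.33  0.05  1.77]
tool axes in jig (cols)
 [[ 0.0024  1.     -0.0093]
 [ 0.9988 -0.002   0.0482]
 [ 0.0482 -0.0094 -0.9988]]
```

Request:
move_arm --moves '[[[0,0,0.4],0],[[0,0,0.72],0],[[0,0,0.72],0],[[0,0.12,0.72],0],[[0,0.25,0.72],0]]'

```text
clock: 11.08
ee_pos: [0.4861, 0.2176, 0.2195]
ee_rot: [-3.139, -0.05, 1.542]
ft_force: [-3.2, -1.3, 3.3]
grip_width: -0.001
finger_force: 2.0
```

Request:
move_arm --moves '[[[0,0.06,0],0],[[0,0.12,0],0],[[0,0.12,0],0]]'

```text
clock: 11.45
ee_pos: [0.4946, 0.2174, 0.2176]
ee_rot: [-3.137, -0.049, 1.542]
ft_force: [-0.4, -0.7, 0.4]
grip_width: -0.0
finger_force: 0.0
```

```bash
python3 tip.py
```

```text
11.45 tip jig [-0.0978  0.2128] 0.0447655901149471 F jig [-0.3478 -0.7298  0.3789] j [ 0.16 -0.03 -0.38  1.21  0.05  1.76]
tool axes in jig (cols)
 [[-0.0001  1.     -0.0046]
 [ 0.9988  0.0004  0.0491]
 [ 0.0491 -0.0046 -0.9988]]
```

Request:
move_arm --moves '[[[0,0.02,0],0],[[0,0.04,0],0],[[0,0.04,0],0]]'

```text
clock: 11.82
ee_pos: [0.4967, 0.2172, 0.2174]
ee_rot: [-3.134, -0.048, 1.542]
ft_force: [-7.7, -3.0, 5.0]
grip_width: -0.003
finger_force: 3.7
```

Request:
move_arm --moves '[[[0,0.02,0],0],[[0,0.04,0],0],[[0,0.04,0],0]]'

```text
clock: 12.2
ee_pos: [0.4988, 0.2167, 0.2169]
ee_rot: [-3.131, -0.047, 1.542]
ft_force: [-15.5, -7.5, 10.4]
grip_width: 0.006
finger_force: 7.6
```

Request:
move_arm --moves '[[[0,-0.35,0],0],[[0,-0.35,0],0],[[0.5,-0.35,0.02],0],[[1,-0.35,0.05],0],[[1,-0.35,0.05],0]]'

```text
clock: 12.82
ee_pos: [0.4753, 0.3001, 0.2178]
ee_rot: [-3.138, -0.05, 1.545]
ft_force: [0.0, -0.1, -0.9]
grip_width: 0.001
finger_force: 0.0
```

```bash
python3 tip.py; sed -n '5,12p' box.py > /tmp/b; python3 - <<'E'
from tip import *
p,d=optics.capture("side");P=cloud("side",d)
J=(P[...,:2]-O)@R; Z=P[...,2]
m=(abs(Z-.072)<.006)&(J[...,0]<.01)&(J[...,0]>-.13)&(J[...,1]>.05)&(J[...,1]<.3)
m=cv2.morphologyEx(m.astype(np.uint8),cv2.MORPH_OPEN,np.ones((3,3)))
n,l,st,_=cv2.connectedComponentsWithStats(m);k=1+st[1:,4].argmax();m=l==k
print(st[k],cv2.minAreaRect(J[m].astype(np.float32)))
E
```

```text
12.825 tip jig [-0.1193  0.295 ] 0.04497991998031767 F jig [ 0.0191 -0.145  -0.9354] j [ 0.32  0.03 -0.32  1.21  0.05  1.92]
tool axes in jig (cols)
 [[-0.0029  1.     -0.0038]
 [ 0.9987  0.0031  0.0499]
 [ 0.0499 -0.0036 -0.9987]]
[270 240  33  37 889] ((-0.04094063118100166, 0.2138267159461975), (0.07704396545886993, 0.12302875518798828), 0.40160176157951355)
```

Request:
move_arm --moves '[[[0.06,0.3,0],0],[[0.06,0.65,0],0],[[0.06,0.93,0],0],[[0.06,0.93,0],0]]'

```text
clock: 13.38
ee_pos: [0.5508, 0.2995, 0.2173]
ee_rot: [-3.137, -0.049, 1.54]
ft_force: [-1.1, 0.2, -0.5]
grip_width: -0.002
finger_force: 0.0
```

Request:
move_arm --moves '[[[-0.2,0,-0.01],0],[[-0.4,0,-0.02],0],[[-0.6,0,-0.03],0],[[-0.8,0,-0.04],0],[[-1,0,-0.05],0]]'

```text
clock: 14.0
ee_pos: [0.5469, 0.2195, 0.2175]
ee_rot: [-3.136, -0.049, 1.542]
ft_force: [-0.2, 1.0, 0.2]
grip_width: -0.0
finger_force: 0.8
```

Request:
move_arm --moves '[[[-0.2,0,-0.01],0],[[-0.4,0,-0.02],0],[[-0.6,0,-0.03],0],[[-0.8,0,-0.04],0],[[-0.8,0,-0.04],0]]'

```text
clock: 14.62
ee_pos: [0.5456, 0.1554, 0.2177]
ee_rot: [-3.137, -0.049, 1.541]
ft_force: [0.9, -0.5, -0.4]
grip_width: 0.003
finger_force: 0.0
```

```bash
cat > side.py <<'E'
from tip import *
p,d=optics.capture("side");cv2.imwrite("pics/side_now.png",p[:,:,::-1]);P=cloud("side",d)
J=(P[...,:2]-O)@R; Z=P[...,2]
m=(abs(Z-.072)<.006)&(J[...,0]<.01)&(J[...,0]>-.13)&(J[...,1]>-.015)&(J[...,1]<.3)
m=cv2.morphologyEx(m.astype(np.uint8),cv2.MORPH_OPEN,np.ones((3,3)))
n,l,st,_=cv2.connectedComponentsWithStats(m);k=1+st[1:,4].argmax();m=l==k
print(st[k],cv2.minAreaRect(J[m].astype(np.float32)))
tip()
E
python3 side.py
```

```text
[288 241   5   4  18] ((-0.04570529982447624, 0.16268716752529144), (0.011119562201201916, 0.005206893663853407), 11.239493370056152)
14.675 tip jig [-0.0451  0.1528] 0.04495115047950854 F jig [-0.1353  0.03    0.2718] j [ 0.04  0.06 -0.3   1.22  0.05  1.64]
tool axes in jig (cols)
 [[ 0.0009  1.     -0.0044]
 [ 0.9988 -0.0007  0.0488]
 [ 0.0488 -0.0045 -0.9988]]
```

Request:
move_arm --moves '[[[-0.12,0,0],0],[[-0.24,0,-0.01],0],[[-0.36,0,-0.02],0],[[-0.42,0,-0.02],0],[[-0.42,0,-0.02],0]]'

```text
clock: 15.3
ee_pos: [0.5444, 0.1225, 0.2174]
ee_rot: [-3.136, -0.049, 1.542]
ft_force: [0.1, 0.5, 0.2]
grip_width: 0.002
finger_force: 0.0
```

Request:
move_arm --moves '[[[-0.03,0,0],0],[[-0.06,0,0],0],[[-0.06,0,0],0]]'

```text
clock: 15.68
ee_pos: [0.5443, 0.1182, 0.2173]
ee_rot: [-3.137, -0.049, 1.542]
ft_force: [-0.3, 2.2, 2.0]
grip_width: -0.003
finger_force: 1.1
```

```bash
python3 side.py
```

```text
[294 231   3   3   9] ((-0.05652284622192383, 0.12269557267427444), (0.0028348269406706095, 0.006440488155931234), 82.76414489746094)
15.725 tip jig [-0.0454  0.1151] 0.04451717605838454 F jig [-0.538   1.7153  1.6941] j [-0.03  0.03 -0.33  1.22  0.05  1.57]
tool axes in jig (cols)
 [[-0.0003  1.     -0.005 ]
 [ 0.9988  0.0005  0.049 ]
 [ 0.049  -0.005  -0.9988]]
```

Contact is starting. I'll push a little more until the force rises.

Request:
move_arm --moves '[[[-0.02,0,0],0],[[-0.04,0,0],0],[[-0.04,0,0],0]]'

```text
clock: 16.1
ee_pos: [0.5442, 0.115, 0.2173]
ee_rot: [-3.137, -0.049, 1.542]
ft_force: [0.3, 4.9, 3.3]
grip_width: 0.002
finger_force: 2.3
```

Request:
move_arm --moves '[[[-0.02,0,0],0],[[-0.03,0,0],0],[[-0.03,0,0],0]]'

```text
clock: 16.48
ee_pos: [0.5442, 0.1132, 0.2173]
ee_rot: [-3.137, -0.051, 1.543]
ft_force: [0.3, 8.7, 3.4]
grip_width: -0.001
finger_force: 4.4
```

Request:
move_arm --moves '[[[0.3,0,0],0],[[0.35,-0.2,0],0],[[0.35,-0.7,0],0],[[0.35,-0.95,0],0],[[0.35,-0.95,0],0]]'

```text
clock: 17.1
ee_pos: [0.468, 0.1426, 0.2184]
ee_rot: [-3.136, -0.048, 1.542]
ft_force: [1.3, -1.2, 0.2]
grip_width: 0.002
finger_force: 0.0
```

Request:
move_arm --moves '[[[-0.5,0,0],0],[[-1,0,-0.05],0],[[-1,0,-0.05],0]]'

```text
clock: 17.48
ee_pos: [0.4676, 0.0603, 0.219]
ee_rot: [-3.137, -0.048, 1.539]
ft_force: [-0.1, -0.2, 0.6]
grip_width: 0.001
finger_force: 0.0
```

```bash
python3 side.py
```

```text
[278 200  28  29 668] ((-0.041850995272397995, 0.043176669627428055), (0.07972264289855957, 0.11610259860754013), 0.4297638237476349)
17.525 tip jig [-0.1204  0.0559] 0.04615062615701804 F jig [0.7769 0.2485 0.705 ] j [-0.16 -0.24 -0.57  1.25  0.05  1.44]
tool axes in jig (cols)
 [[ 0.0025  1.     -0.0044]
 [ 0.9988 -0.0023  0.0485]
 [ 0.0485 -0.0045 -0.9988]]
```

View pics/side_now.png

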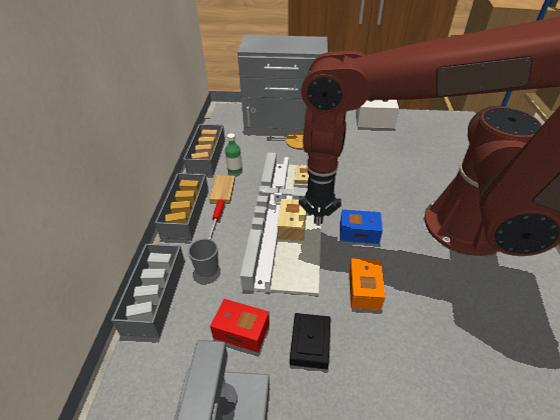

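The side view shows the box at (292,218) against the stop and near the fence, at jig (−0.042, 0.043) and square. One more light press onto the fence.

Request:
move_arm --moves '[[[-0.14,0,0],0],[[-0.14,0.1,0],0],[[-0.14,0.2,0],0],[[-0.14,0.28,0],0],[[-0.14,0.28,0],0]]'

```text
clock: 18.15
ee_pos: [0.4891, 0.0511, 0.2181]
ee_rot: [-3.136, -0.049, 1.543]
ft_force: [0.1, 0.2, 0.5]
grip_width: -0.007
finger_force: 0.0
```

Request:
move_arm --moves '[[[0,0.02,0],0],[[0,0.04,0],0],[[0,0.04,0],0]]'

```text
clock: 18.52
ee_pos: [0.4919, 0.0508, 0.2181]
ee_rot: [-3.137, -0.049, 1.542]
ft_force: [0.1, -0.3, -0.2]
grip_width: 0.0
finger_force: 0.0
```

Request:
move_arm --moves '[[[0,0.02,0],0],[[0,0.04,0],0],[[0,0.04,0],0]]'

```text
clock: 18.9
ee_pos: [0.4942, 0.0508, 0.218]
ee_rot: [-3.133, -0.049, 1.542]
ft_force: [-8.6, -0.2, 7.1]
grip_width: -0.003
finger_force: 4.5
```

Request:
move_arm --moves '[[[0,-0.3,0],0],[[0,-0.4,0],0],[[0,-0.6,-0.4],0],[[0,-0.6,-1],0],[[0,-0.6,-1],0]]'

```text
clock: 19.52
ee_pos: [0.4489, 0.0477, 0.3022]
ee_rot: [3.14, -0.048, 1.542]
ft_force: [-0.4, -0.0, -0.2]
grip_width: -0.004
finger_force: 0.0
```

Request:
move_arm --moves '[[[0,-0.3,-0.5],0],[[0,-0.3,-1],0],[[0,-0.3,-1],0]]'

```text
clock: 19.9
ee_pos: [0.4245, 0.0446, 0.3807]
ee_rot: [-3.141, -0.048, 1.542]
ft_force: [-0.3, -0.3, -0.4]
grip_width: 0.002
finger_force: 0.0
```

```bash
python3 side.py; python3 - <<'E'
from tip import *
p,d=optics.capture("top");cv2.imwrite("pics/top9.png",cv2.resize(p[170:270,170:385,::-1],None,fx=3.5,fy=3.5,interpolation=cv2.INTER_CUBIC))
p,d=optics.capture("side");P=cloud("side",d);J=(P[...,:2]-O)@R;Z=P[...,2]
m=(abs(J[...,1]+.05)<.009)&(J[...,0]>-.09)&(J[...,0]<.055)&(Z>.045)
q=np.polyfit(J[m][:,0],Z[m],1);print("latch slope",q,m.sum())
m=(Z>.064)&(J[...,0]>-.096)&(J[...,0]<-.04)&(J[...,1]<-.005)&(J[...,1]>-.11);print("pad y",np.percentile(J[m][:,1],[2,98]),m.sum())
E
```

```text
[278 200  29  28 701] ((-0.0416438989341259, 0.043955232948064804), (0.07994353771209717, 0.11712081730365753), 0.5993964076042175)
19.95 tip jig [-0.1628  0.0381] 0.206031262810793 F jig [-0.6998 -0.1001 -0.5315] j [-0.22 -0.44 -0.44  1.58  0.05  1.38]
tool axes in jig (cols)
 [[-0.0002  1.     -0.0029]
 [ 0.9988  0.0003  0.0488]
 [ 0.0488 -0.0029 -0.9988]]
latch slope [-0.0227  0.0717] 193
pad y [-0.0803 -0.0071] 313
```

View pics/top9.png

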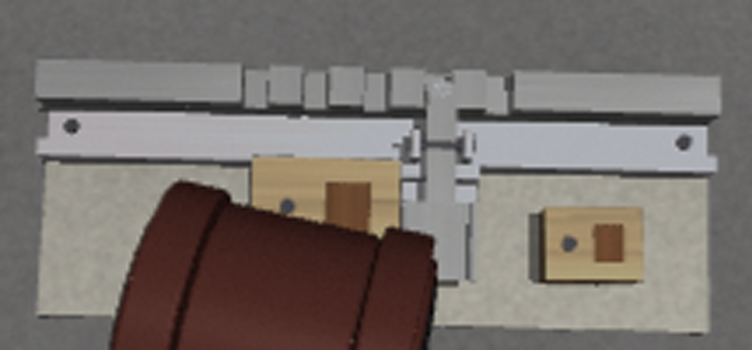

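The top crop shows the box at (325,195), flush to the fence and touching the stop at column 402. The tab is down in the next notch and the small box is untouched at (592,243).

```bash
python3 -c "
from workcell import env
print(env.finish_job())"
```

```text
the job is handed in; nothing more can be done
None
```

I handed the job in at about 20 s: the stop sits one notch away from the larger box with its tab down, and the box rests flush against both the fence and the stop, with the smaller box where it was. The hand-in reported no verdict.

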